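# Gauge a washed wafer-roll dowel

### The arm

A 6-joint arm with a two-finger parallel gripper is mounted at the origin on the work surface. World frame = base frame: x ahead of the robot, y to its left, z up, the work surface at z = 0. Lengths are in m, angles in rad, forces in N, time in s.
With the tool pointing down it reaches from about 0.35 to 0.975 m from the base axis. Payload 4.9 kg.
Tool frame: the origin (TCP) lies midway between the tips of the shut fingers; the grasp point (between the pads) lies 19 mm behind it; z points along the fingers, y is the direction in which the jaws open and shut (so a half turn about z gives the same grasp; the last joint's range is limited). The gripper opens to 85 mm and grips with 20 to 120 N. Pads are 22 mm wide; open, the fingers measure 114 mm over their backs; the gripper's body (76 mm by 85 mm) begins 54 mm behind the grasp point. The pads swing forward as they close: fully open they stand 13 mm farther back than shut.
Start: joints at [1.215, 0.053, 1.613, -0, 1.476, -0.119], TCP at [0.147, 0.608, 0.231] pointing down, gripper open.
Joint ranges: [-3.01, 3.01], [-1.01, 2.22], [0.06, 2.58], [-1.02, 4.17], [0.09, 2.62], [-3.14, 3.14]. Speed limits (rad/s): [2.57, 2.57, 3.14, 3.14, 3.14, 3.14].

### API

Orientations are given as a unit quaternion [w, x, y, z].
In Python, from plant import state, grab_frame, camera_params, job_done, boxes_of gives the robot as it stands.
- The arm moves only by the tool step_arm, never from a script. Its argument "steps" is a list of rows, each a list of 4 numbers: the shift along the tool's x, y, z in mm, then the turn about the tool's z in degrees. A call has 1 to 8 rows; each row shifts and turns the pose as measured when the row begins, along the tool's axes as they then stand; what a row does not reach is not made up. A row lasts 1/10 s, in which the tool goes at most 50 mm and 8.59 degrees, less where a joint would pass 70% of its speed; a pose out of reach is approached as far as the arm can. A call is refused whole if a number of a shift passes 50 or a number of a turn 8.59, either way. A call with a gripper value outside its range is refused whole. "claw" is the opening in per cent of the stroke, from 0 (shut) to 100 (fully open), set as the call begins (left out, the last holds). The fingers move at their own pace and stop on an object; the grip force is fixed at half the most. Time passes only in rows, so rows that do not move let the fingers close. It gives the time, the measured TCP pose, the force and the opening at its end, in the units of the state.
- state(): the state, without advancing time (a new reading comes with each control period).
- grab_frame(name): name is "scene" or "top" or "wrist"; returns (picture, depth): 420x560x3 uint8, red, green, blue; 420x560 float32, m along the optical axis (not along the pixel's ray), 0 where there is no reading.
- camera_params(name): a dict with "mtx" (3x3 intrinsics, pixels), "extrinsics" (4x4, takes a point from camera to world coordinates); the wrist camera has in their place "T_tool_cam" (4x4, takes a point from camera to tool coordinates, whose origin is the TCP and whose axes are the flange's). Camera axes: x right, y down, z forward; pixel columns grow to the right and rows downward; lengths in m; the calibration is good to about 2 mm. The wrist camera is an equidistant fisheye: a pixel r from the principal point sees the ray r / f radians off the axis. A picture is of the moment at which its call begins: read the wrist's pose just before it. camera_params takes no time and is no camera call.
- job_done(): hands the job in, once; it reports no verdict.
Trained networks look in the newest picture that a camera, given by its name, has taken for a name from the list of things; names that differ only in an ending like _2 or _b are one class to them, and where a whole thing is asked for, a point or a joint stands for the part that bears it (a point fixed in the world has none). Each returns a list of dicts, best first, with "p" (0 to 1); they miss things now and then, are a little off and sometimes report something else, mostly with a low value. They report only what shows in the picture. A call takes as long as a camera call. They do not tell look-alikes from the thing itself.
- boxes_of(camera, label): "box" ([left, top, width, height] in pixels, round what is visible of it).
The state is a dict: "time": time; "joint_pos": joint angles; "joint_vel": joint speeds; "joint_efforts": joint torques, N m; "tool_pos": TCP position; "tool_rot": TCP orientation; "contact_force": force on the tool from outside, world axes, zero at the start; "ft_torque": the same for the moment, N m; "gripper_width": opening from 0.0 (shut) to 1.0 (fully open).
Only numpy, scipy, OpenCV 4.12 (cv2) and the standard library are available. Lean on these libraries where they do the work, as an engineer would, in place of code of your own. Each camera call takes 0.05 s, during which the arm holds its last target. There are 200 camera calls.

### The job

Check the washed wafer-rolling dowel on the two-gap gauge: take it from the white draining block and, keeping it upright with its foot a few millimetres clear of the base plate, slide it through the wide gap and on until the narrow gap stops it, as it must, and keep it pressed there lightly (about 5 to 8 N; over 15 N would dent the beech) for a second. Having passed, it goes, set down and not dropped, fully home in a free hole of the beech stand; leave everything else where it is.

Things in the scene. Friction and masses are not known exactly. Their poses are not given: they have to be found in the camera images.
- dowel: The dowel to check: turned beech, about 45 g, upright in an outer hole of the white draining block. Working part 22 mm in diameter and 92 mm long with a chamfered foot (1.5 x 2 mm); above it a plain round handle, 26 mm in diameter, from 92 to 140 mm above the foot. Origin at the centre of the foot's underside, z up along the dowel; its yaw does not matter.
- foot (a point): Centre of the underside of the dowel's foot (its origin).
- handle (a point): Point on the dowel's axis 116 mm above the foot, in the middle of its handle: the place to grip, firmly (20 to 40 N), or it turns in the fingers.
- gauge: Two-gap gauge screwed to the table: aluminium plate 170 (x) x 130 (y) x 8 mm with two pairs of upright rigid steel jaws, the gaps one behind the other on its x axis. Jaws: tops 78 mm above the table, 16 mm thick along x, edges rounded 2 mm; only clamp screws 30 mm high stand outside them. Origin: middle of the underside; +x is the push direction, wide gap to narrow, within 0.35 rad of world x.
- wide_gap (a point): Middle of the wide (go) gap, 24 mm between the jaws, on the plate's top face (8 mm above the table). Axes as the gauge. The narrow (no-go) gap, 19 mm, follows on the same line: its jaws are clamped in slots, front faces anywhere from 40 to 66 mm in +x from here, so feel for it; the dowel stops with its axis 4 to 6 mm short of them. The push then grows by 3 to 10 N per mm.
- drainer: White plastic draining block, 60 (x) x 190 (y) x 40 mm high, fixed. Three holes in a row along its y axis at y = -65, 0 and +65 mm, 26 mm wide, 35 mm deep (floor 5 mm above the table). The outer two hold the dowel and the cone, either way round; the middle one is empty. Origin in the middle of its underside.
- stand: Beech dowel stand, 85 (x) x 190 (y) x 40 mm high, fixed. Three holes in a row along its y axis at y = -65, 0 and +65 mm, 25 mm wide with a chamfered mouth, 35 mm deep (floor 5 mm above the table). The middle one holds dowel_b; the two outer ones are free. Origin in the middle of its underside.
- hole_a (a point): Centre of the floor of the free hole at the stand's y = -65 mm, 35 mm below its mouth. Axes as the stand.
- hole_b (a point): Centre of the floor of the free hole at the stand's y = +65 mm, 35 mm below its mouth. Axes as the stand.
- cone: Bystander: beech cone for wafer cornets, standing in the draining block: 16 mm across at the foot, 33 mm at 90 mm up, with the same handle as the dowel (26 mm wide, top at 140 mm). Origin at its foot.
- dowel_b: Bystander: a dowel like the first, already checked, standing in the middle hole of the stand. Origin at its foot.
- palette: Bystander: spatula, 260 mm long, lying at the far side of the table.
- bowl: Bystander: small steel bowl, 150 mm across, 65 mm high, at the far side of the table. Origin under its centre.
Things that resemble listed ones, but are neither listed nor needed, are in the scene too. Leave any yellow look-alike of the gauge alone. What is shaped like the dowel but green is not meant.

How it is judged:
On the way, in this order (a step that is already met when the one before it is completed fails the run):
1. the dowel stands upright in the wide gap, its foot between 1 and 40 mm above the base plate (x of foot in the frame of wide_gap between -0.006 and 0.006 m and y of foot in the frame of wide_gap between -0.004 and 0.004 m and z of foot in the frame of wide_gap between 0.001 and 0.04 m and angle between dowel's own z axis and vertical below 0.07 rad), for 0.04 s.
2. past the wide gap, the upright dowel is pressed on the narrow gap with at least 3 N for 0.4 s, its foot 1 to 40 mm above the plate (x of foot in the frame of wide_gap between 0.032 and 0.07 m and y of foot in the frame of wide_gap between -0.005 and 0.005 m and z of foot in the frame of wide_gap between 0.001 and 0.04 m and angle between dowel's own z axis and vertical below 0.07 rad and contact force between dowel and gauge above 3 N), for 0.4 s.
At the end, for the whole second after the job is handed in: The dowel stands released and at rest in one of the stand's two outer holes, its foot within 5 mm of the hole's centre and of its floor, leaning less than 0.12 rad; the cone, the other dowel, the spatula and the bowl are within 20 mm of where they were ((horizontal distance between foot and hole_a below 0.005 m or horizontal distance between foot and hole_b below 0.005 m) and height (world z) of foot below 0.01 m and angle between dowel's own z axis and vertical below 0.12 rad and linear speed of dowel below 0.02 m/s and contact force between the fingers and dowel below 0.1 N and distance of each of cone, dowel_b, palette, bowl from where it was at the start of the episode below 0.02 m); the robot touches nothing.
It fails at once if the dowel is pressed on the gauge with more than 15 N (contact force between dowel and gauge above 15 N).
It fails at once if the dowel is dropped: let go with its foot over 30 mm above the table and falling (contact force between the fingers and dowel below 0.05 N and height (world z) of foot above 0.03 m and linear speed of dowel above 0.25 m/s).
It fails at once if the cone, the other dowel, the spatula or the bowl is moved by more than 20 mm (distance of any of cone, dowel_b, palette, bowl from where it was at the start of the episode above 0.02 m).
It also fails if it takes over 69 s, if anything falls off the work surface, if the arm or the gripper's body presses on something with over 40 N, if the wrist force passes 120 N, or if a joint passes its speed limit or range.

## Working session

There is one attempt and no reset: what is moved stays moved. The work goes in short steps, Python scripts to look and compute and a tool call to move; the robot and the scene stay as the last step left them, time stands still between calls to the robot, and variables do not carry over. Pictures are saved under pics/ and viewed, about 8 in all and at most 12, crops included, and the job is handed in when it is done.

Besides the shell and the picture viewer there is one more tool, called after "Request:" by a JSON object that holds its "method" and its "body", one argument or row to a line. step_arm: Moves the arm, as the interface text tells. Its arguments: {"type":"object","properties":{"steps":{"type":"array"},"claw":{"type":"number"}},"required":["steps"]}

```bash
mkdir -p pics; ls
python3 - <<'E'
from plant import *
import cv2,numpy as np
s=state();print(s)
for n in("top","scene"):
    p,d=grab_frame(n);cv2.imwrite(f"pics/{n}0.png",p[:,:,::-1]);np.save(f"{n}_d.npy",d);np.save(f"{n}_p.npy",p)
    c=camera_params(n);print(n,np.round(c["mtx"],1).tolist(),np.round(c["extrinsics"],3).tolist())
    for l in("dowel","gauge","drainer","stand","cone"):
        print(l,[(np.round(b["box"]).tolist(),round(b["p"],2)) for b in boxes_of(n,l)][:4])
E
```

```text
pics
{'time': 0.0, 'joint_pos': array([ 1.21500825e+00,  5.33932885e-02,  1.61432100e+00,  1.28792847e-05,
        1.47600021e+00, -1.18990388e-01]), 'joint_vel': array([-0.00102123, -0.00080979,  0.00196898, -0.00024947,  0.00072334,
       -0.00037835]), 'joint_efforts': array([ 9.65297513e-04, -3.93696713e+01, -3.70170307e+01,  7.19144373e-05,
        6.72749185e-03,  9.33512808e-06]), 'tool_pos': array([0.14638693, 0.60696213, 0.23002431]), 'tool_rot': array([-2.55723327e-04,  1.18122960e-01,  9.92998409e-01, -1.02966276e-03]), 'contact_force': array([0.38705418, 0.10805726, 0.47877593]), 'ft_torque': array([-0.03545277, -0.02795121, -0.02279495]), 'gripper_width': 1.000672609406491}
top [[452.4, 0.0, 270.7], [0.0, 452.4, 205.0], [0.0, 0.0, 1.0]] [[-0.014, -0.982, 0.189, 0.293], [-1.0, 0.013, -0.007, -0.028], [0.004, -0.189, -0.982, 1.291], [0.0, 0.0, 0.0, 1.0]]
dowel [([144.0, 200.0, 17.0, 13.0], 0.73), ([412.0, 228.0, 26.0, 13.0], 0.71), ([388.0, 213.0, 20.0, 17.0], 0.67)]
gauge [([161.0, 253.0, 63.0, 73.0], 0.93), ([120.0, 194.0, 77.0, 43.0], 0.63), ([210.0, 167.0, 62.0, 68.0], 0.61)]
drainer [([337.0, 200.0, 67.0, 38.0], 0.72)]
stand [([122.0, 197.0, 76.0, 35.0], 0.79)]
cone [([212.0, 165.0, 60.0, 66.0], 0.19)]
scene [[522.6, 0.0, 276.1], [0.0, 522.6, 211.1], [0.0, 0.0, 1.0]] [[0.812, 0.486, -0.322, 0.945], [0.583, -0.684, 0.439, -0.594], [-0.007, -0.544, -0.839, 1.148], [0.0, 0.0, 0.0, 1.0]]
dowel [([336.0, 109.0, 12.0, 32.0], 0.79), ([112.0, 309.0, 21.0, 36.0], 0.76), ([150.0, 291.0, 20.0, 25.0], 0.71)]
gauge [([265.0, 175.0, 78.0, 71.0], 0.88), ([222.0, 102.0, 70.0, 62.0], 0.56)]
drainer [([149.0, 266.0, 84.0, 70.0], 0.6)]
stand [([304.0, 114.0, 65.0, 57.0], 0.73)]
cone [([208.0, 256.0, 13.0, 29.0], 0.64), ([367.0, 149.0, 57.0, 45.0], 0.44)]
```

Run:
```python
import cv2
a=cv2.imread("pics/top0.png");cv2.imwrite("pics/top1.png",cv2.resize(a[130:360,80:460],None,fx=2.1,fy=2.1,interpolation=cv2.INTER_CUBIC))
```

```text
(no output)
```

View pics/top1.png

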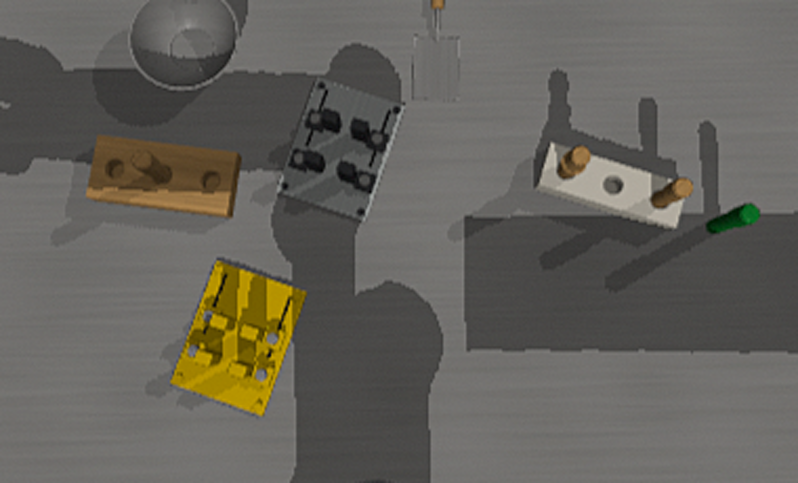

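View pics/scene0.png

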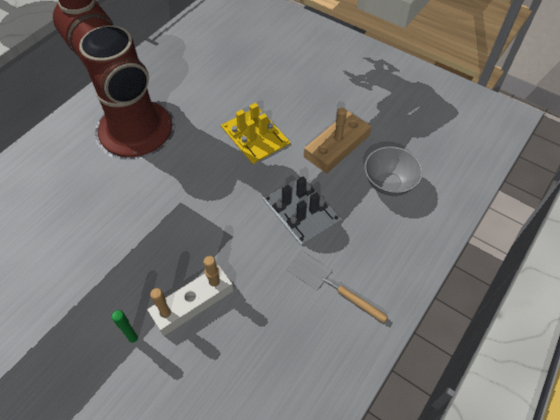

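The gauge meant is the grey aluminium one (top-crop 340,150). The yellow one (240,335) is the look-alike, and the green dowel (735,218) is not meant. In the drainer, the candidates are left (572,162) and right (672,192). I'll enlarge them to tell the dowel from the cone.

Run:
```python
import cv2,numpy as np
a=cv2.imread("pics/scene0.png");b=cv2.imread("pics/top0.png")
x=cv2.resize(a[245:345,140:240],(400,400),interpolation=cv2.INTER_CUBIC);y=cv2.resize(b[160:260,200:300],(400,400),interpolation=cv2.INTER_CUBIC)
cv2.imwrite("pics/crop.png",np.hstack([x,cv2.resize(b[180:260,330:410],(400,400),interpolation=cv2.INTER_CUBIC)]))
```

```text
(no output)
```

View pics/crop.png

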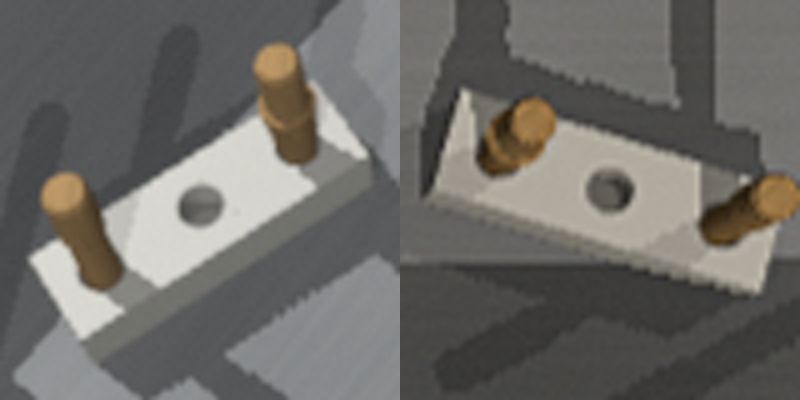

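The right one in the top picture (full-frame 398,220) is the slim, plain dowel. The left one has the flared shoulder, so it is the cone. Next I get positions from depth.

```bash
cat > h.py <<'E'
import numpy as np,cv2
from plant import *
def cloud(n,d):
    c=camera_params(n);K=c["mtx"];T=c["extrinsics"]
    v,u=np.mgrid[:d.shape[0],:d.shape[1]]
    P=np.stack([(u-K[0,2])/K[0,0]*d,(v-K[1,2])/K[1,1]*d,d],-1)
    W=P@T[:3,:3].T+T[:3,3];W[d<=0]=np.nan
    return W
E
python3 - <<'E'
from h import *
for n in("top","scene"):
    d=np.load(n+"_d.npy");W=cloud(n,d);z=W[...,2]
    print(n,"table z near",np.nanmedian(z[(abs(z)<.02)]))
    for lo,hi in((.132,.16),(.07,.09),(.033,.047),(.058,.07)):
        m=((z>lo)&(z<hi)).astype(np.uint8)
        k,lab,st,ce=cv2.connectedComponentsWithStats(m,connectivity=4)
        for i in range(1,k):
            if st[i,4]<15 or st[i,4]>6000: continue
            q=W[lab==i];r=cv2.minAreaRect((q[:,:2]*1000).astype(np.float32))
            print(lo,"px",ce[i].round(0),st[i,4],"mean",q.mean(0).round(4),"rect",np.round(r[0],1),np.round(r[1],1),round(r[2],1))
E
```

```text
top table z near 0.0009665089081887235
0.132 px [356. 204.] 79 mean [ 0.5154 -0.2558  0.1444] rect [ 515.6 -256.1] [23.9 23.4] 4.3
0.132 px [148. 206.] 85 mean [0.5173 0.2816 0.1443] rect [518. 282.] [24. 23.] 2.3
0.132 px [404. 218.] 88 mean [ 0.4746 -0.378   0.1442] rect [ 474.7 -378.8] [24.3 24. ] 87.6
0.132 px [436. 231.] 84 mean [ 0.4421 -0.4599  0.14  ] rect [ 442.8 -461.1] [24.6 22.9] 43.8
0.07 px [236. 184.] 52 mean [0.5865 0.057  0.0776] rect [587.7  57.7] [22.5 16.7] 65.8
0.07 px [250. 189.] 49 mean [0.5731 0.0186 0.078 ] rect [573.6  18.3] [21.3 16. ] 72.0
0.07 px [228. 204.] 46 mean [0.5314 0.0799 0.0779] rect [531.8  79.5] [20.7 15.3] 67.5
0.07 px [244. 209.] 51 mean [0.5163 0.0361 0.0778] rect [517.   36.2] [21.3 15.7] 70.9
0.07 px [155. 212.] 18 mean [0.5128 0.2769 0.0809] rect [513.9 277. ] [ 7.1 19.5] 54.6
0.07 px [395. 223.] 18 mean [ 0.4724 -0.3725  0.0803] rect [ 472.5 -373.4] [20.3  7. ] 24.3
0.07 px [425. 234.] 18 mean [ 0.4404 -0.4529  0.0787] rect [ 441.2 -453.6] [17.8  5.1] 13.9
0.07 px [184. 282.] 54 mean [0.3229 0.1962 0.0781] rect [323.  196.6] [21.7 15.6]
[... 5551 characters left out ...]
.] 116 mean [0.7537 0.287  0.0636] rect [754.1 276.3] [ 34.6 124.9] 22.0
0.058 px [301. 185.] 24 mean [0.5344 0.0752 0.0631] rect [534.8  76. ] [23.3 12.3] 35.9
0.058 px [286. 194.] 29 mean [0.519  0.0311 0.0632] rect [518.6  31.7] [23. 13.] 31.9
0.058 px [315. 201.] 25 mean [0.5902 0.0528 0.0642] rect [590.2  51.7] [22.9 11.6] 30.7
0.058 px [302. 209.] 24 mean [0.5772 0.0133 0.0638] rect [577.7  13.9] [22.8  9.6] 43.1
0.058 px [214. 281.] 18 mean [ 0.5247 -0.2638  0.0641] rect [ 524.7 -263.9] [18.7  4.3] 46.7
0.058 px [164. 312.] 19 mean [ 0.4816 -0.385   0.0634] rect [ 481.2 -385.5] [15.6  5.8] 51.1
0.058 px [131. 330.] 15 mean [ 0.4515 -0.4582  0.0639] rect [ 451.3 -457.9] [ 3.1 10.6] 7.9
```

Request:
{"method": "step_arm", "body": {
  "steps": [
    [0, 0, 0, 8.5],
    [0, 0, 0, 8.5],
    [0, 0, 0, 8.5],
    [0, 0, 0, 8.5],
    [0, 0, 0, 8.5],
    [0, 0, 0, 8.5],
    [0, 0, 0, 8.5],
    [0, 0, 0, 8.5]
  ]
}}

```text
time: 1.4
tool_pos: [0.1466, 0.6077, 0.2317]
tool_rot: [-0.0, 0.66, 0.751, 0.0]
contact_force: [0.1, -0.9, -0.4]
gripper_width: 1.0
```

Request:
{"method": "step_arm", "body": {
  "steps": [
    [0, 0, 0, 8.5],
    [0, 0, 0, 8.5],
    [0, 0, 0, 8.5],
    [0, 0, 0, 0]
  ]
}}

```text
time: 1.8
tool_pos: [0.1467, 0.6077, 0.2319]
tool_rot: [-0.0, 0.811, 0.585, 0.0]
contact_force: [0.4, 0.5, 0.3]
gripper_width: 0.998
```

```bash
cat >> h.py <<'E'
from scipy.spatial.transform import Rotation as Ro
def pose():
    s=state();q=s["tool_rot"];return s,Ro.from_quat([q[1],q[2],q[3],q[0]]).as_matrix(),np.array(s["tool_pos"])
def rel(target,th=None):
    s,R,p=pose();t=np.degrees(np.arctan2(R[1,1],R[0,1]))
    print("t",s["time"],"tcp",p.round(4),"theta",round(t,2),"tilt",np.degrees(np.arccos(-R[2,2])).round(2),"F",np.round(s["contact_force"],2),"w",round(s["gripper_width"],3))
    print("tool delta mm",(R.T@(np.array(target)-p)*1000).round(1),"turn",None if th is None else round(-(th-t),2))
E
python3 -c "
from h import *
rel([.5247,.0577,.30],-19.4)"
```

```text
t 1.8 tcp [0.1467 0.6077 0.2319] theta -18.37 tilt 0.05 F [0.4  0.48 0.34] w 0.998
tool delta mm [-402.8  532.1  -68.5] turn 1.03
```

Request:
{"method": "step_arm", "body": {
  "steps": [
    [-28.8, 38, -5, 1.03],
    [-28.8, 38, -5, 0],
    [-28.8, 38, -5, 0],
    [-28.8, 38, -5, 0],
    [-28.8, 38, -5, 0],
    [-28.8, 38, -5, 0],
    [-28.8, 38, -5, 0]
  ]
}}

```text
time: 2.5
tool_pos: [0.3373, 0.3263, 0.2666]
tool_rot: [0.0, 0.806, 0.592, 0.001]
contact_force: [0.6, -0.1, 0.6]
gripper_width: 0.997
```

Request:
{"method": "step_arm", "body": {
  "steps": [
    [-28.8, 38, -5, 0],
    [-28.8, 38, -5, 0],
    [-28.8, 38, -5, 0],
    [-28.8, 38, -5, 0],
    [-28.8, 38, -5, 0],
    [-28.8, 38, -5, 0],
    [-28.8, 38, -5, 0],
    [0, 0, 0, 0]
  ]
}}

```text
time: 3.3
tool_pos: [0.5418, 0.0394, 0.3067]
tool_rot: [0.002, 0.799, 0.601, 0.005]
contact_force: [-0.5, 0.7, 0.0]
gripper_width: 1.0
```

```bash
cat >> h.py <<'E'
def wcloud(d,R,p):
    c=camera_params("wrist");K=c["mtx"];T=c["T_tool_cam"]
    v,u=np.mgrid[:d.shape[0],:d.shape[1]]
    a=(u-K[0,2])/K[0,0];b=(v-K[1,2])/K[1,1];r=np.hypot(a,b)
    s=np.tan(np.minimum(r,1.5))/np.maximum(r,1e-9)
    P=np.stack([a*s*d,b*s*d,d],-1)@T[:3,:3].T+T[:3,3]
    W=P@R.T+p;W[(d<=0)|(r>1.4)]=np.nan
    return W
def blobs(W,bands,mn=30,mx=40000,box=None):
    z=W[...,2]
    for lo,hi in bands:
        m=((z>lo)&(z<hi)).astype(np.uint8)
        k,lab,st,ce=cv2.connectedComponentsWithStats(m,connectivity=4)
        for i in range(1,k):
            if not mn<=st[i,4]<=mx: continue
            q=W[lab==i];r=cv2.minAreaRect((q[:,:2]*1000).astype(np.float32))
            print(lo,"px",ce[i].round(0),st[i,4],"mean",q.mean(0).round(4),"rect",np.round(r[0],1),np.round(r[1],1),round(r[2],1))
E
python3 - <<'E'
from h import *
rel([.5247,.0577,.30],-19.4)
s,R,p=pose();im,d=grab_frame("wrist");cv2.imwrite("pics/w1.png",im[:,:,::-1])
c=camera_params("wrist");print(c["mtx"].round(1).tolist(),c["T_tool_cam"].round(3).tolist())
W=wcloud(d,R,p);blobs(W,((.072,.085),),60)
E
```

```text
t 3.3 tcp [0.5418 0.0394 0.3067] theta -16.08 tilt 0.62 F [-0.46  0.67  0.02] w 1.0
tool delta mm [ 12.8 -21.6   6.5] turn 3.32
[[325.2, 0.0, 278.7], [0.0, 325.2, 211.1], [0.0, 0.0, 1.0]] [[0.0, -0.949, -0.316, 0.081], [1.0, 0.0, 0.0, 0.0], [-0.0, -0.316, 0.949, -0.144], [0.0, 0.0, 0.0, 1.0]]
0.072 px [ 79. 114.] 201 mean [0.3231 0.1958 0.0782] rect [322.  196.4] [22.1 16.8] 69.6
0.072 px [ 51. 114.] 181 mean [0.2789 0.2144 0.0781] rect [277.6 214.8] [21.8 17.6] 66.5
0.072 px [ 79. 145.] 197 mean [0.3092 0.1573 0.078 ] rect [308.3 157.7] [21.8 16.2] 66.2
0.072 px [258. 147.] 246 mean [0.5308 0.0795 0.0787] rect [530.5  79.5] [20.9 15.1] 72.9
0.072 px [ 53. 147.] 170 mean [0.2637 0.1716 0.0781] rect [261.9 171.9] [21.7 17.4] 72.5
0.072 px [309. 152.] 262 mean [0.5857 0.0573 0.0786] rect [585.9  56.7] [21.9 16.3] 70.9
0.072 px [256. 186.] 261 mean [0.515  0.0361 0.0787] rect [514.7  35.9] [22.  15.6] 72.8
0.072 px [306. 187.] 260 mean [0.5719 0.0187 0.0786] rect [571.9  17.9] [22.3 16.1] 70.0
0.072 px [ 17. 283.] 343 mean [ 0.0588 -0.0006  0.0784] rect [49.9 -8.7] [120.9  38.2] 80.6
0.072 px [312. 358.] 95 mean [ 0.5163 -0.246   0.0791] rect [ 516.5 -247.8] [11.4 28.9] 82.0
```

View pics/w1.png

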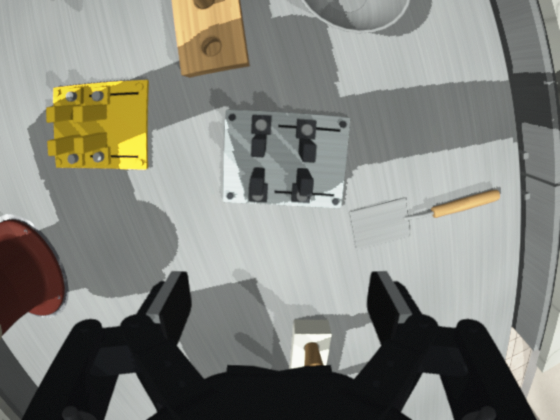

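The wrist view shows the gauge jaws at about (258,147)/(256,186) wide and (309,152)/(306,187) narrow. This agrees with the top camera to within 2 mm. On to the dowel.

```bash
python3 -c "
from h import *
rel([.4757,-.3789,.26],-19.7)"
```

```text
t 3.35 tcp [0.5407 0.0413 0.3064] theta -16.01 tilt 0.58 F [-0.74  0.98  0.38] w 0.998
tool delta mm [-422.    53.    44.4] turn 3.69
```

Request:
{"method": "step_arm", "body": {
  "steps": [
    [-42, 5, 4, 1.8],
    [-42, 6, 4, 1.8],
    [-42, 6, 4, 0],
    [-42, 6, 4, 0],
    [-42, 6, 4, 0],
    [-42, 6, 4, 0],
    [-42, 6, 4, 0],
    [-42, 6, 4, 0]
  ]
}}

```text
time: 4.15
tool_pos: [0.4792, -0.2904, 0.2719]
tool_rot: [0.001, 0.806, 0.592, 0.008]
contact_force: [0.8, 0.0, -0.0]
gripper_width: 1.001
```

Request:
{"method": "step_arm", "body": {
  "steps": [
    [-42, 5, 5, 0],
    [-42, 5, 5, 0],
    [0, 0, 0, 0],
    [0, 0, 0, 0]
  ]
}}

```text
time: 4.55
tool_pos: [0.4623, -0.3755, 0.2595]
tool_rot: [0.0, 0.804, 0.595, 0.008]
contact_force: [-0.1, -0.0, 0.1]
gripper_width: 0.999
```

Run:
```python
from h import *
rel([.4757,-.3789,.26],-19.7)
s,R,p=pose();im,d=grab_frame("wrist");cv2.imwrite("pics/w2.png",im[:,:,::-1])
W=wcloud(d,R,p);blobs(W,((.136,.155),(.034,.046),),60)
```

```text
t 4.55 tcp [ 0.4623 -0.3755  0.2595] theta -17.01 tilt 0.93 F [-0.06 -0.04  0.11] w 0.999
tool delta mm [ 0.7 13.8 -0.4] turn 2.69
0.136 px [297.  52.] 785 mean [ 0.5141 -0.2588  0.1456] rect [ 514.5 -258.4] [25.  25.3] 31.0
0.136 px [291. 207.] 724 mean [ 0.4734 -0.3794  0.1452] rect [ 473.3 -380.8] [25.3 24.6] 73.0
0.136 px [282. 293.] 481 mean [ 0.4409 -0.4595  0.1403] rect [ 440.8 -460.6] [24.1 24.8] 51.9
0.034 px [288. 125.] 6560 mean [ 0.4928 -0.3195  0.0412] rect [ 494.1 -319.4] [191.1  60.5] 71.3
```

View pics/w2.png

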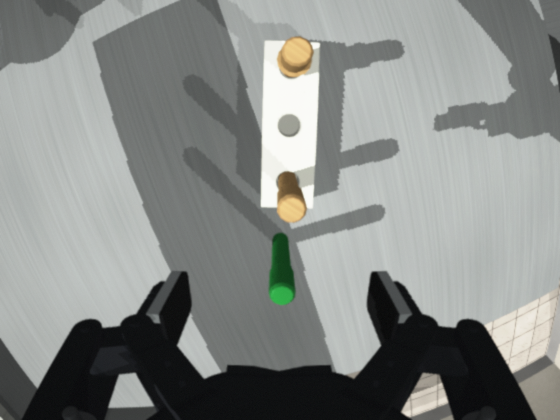

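Wrist view: dowel handle top at (291,207), cone at (297,52), green one at (282,293). All match the depth values. Now I centre, then descend slowly.

Request:
{"method": "step_arm", "body": {
  "steps": [
    [0, 6, 0, 1.4],
    [0, 6, 0, 1.3],
    [0, 0, 0, 0],
    [0, 0, 20, 0],
    [0, 0, 20, 0],
    [0, 0, 20, 0],
    [0, 0, 0, 0]
  ]
}}

```text
time: 5.3
tool_pos: [0.4804, -0.3726, 0.2015]
tool_rot: [0.003, 0.815, 0.579, 0.009]
contact_force: [0.1, -0.5, -0.4]
gripper_width: 0.998
```

```bash
cat >> h.py <<'E'
def tiltvec():
    s,R,p=pose();print("approach z in world mrad",(R[:2,2]*1000).round(1),"tool-x up mrad",round(R[2,0]*1000,1),"tool-y up",round(R[2,1]*1000,1))
E
python3 - <<'E'
from h import *
rel([.4745,-.3795,.101],-19.7);tiltvec()
s,R,p=pose();im,d=grab_frame("wrist")
W=wcloud(d,R,p);blobs(W,((.136,.155),),60)
E
```

```text
t 5.3 tcp [ 0.4804 -0.3726  0.2015] theta -19.23 tilt 1.07 F [ 0.1  -0.48 -0.42] w 0.998
tool delta mm [ -9.6  -4.8 100.4] turn 0.47
approach z in world mrad [17.7  5.8] tool-x up mrad 11.3 tool-y up 14.8
0.136 px [268.  48.] 1301 mean [ 0.5143 -0.2591  0.1456] rect [ 514.5 -258.1] [25.  25.4] 1.6
0.136 px [271. 243.] 1068 mean [ 0.474  -0.3786  0.1449] rect [ 473.3 -380.5] [25.  24.8] 16.6
0.136 px [267. 338.] 580 mean [ 0.4415 -0.4593  0.1403] rect [ 440.9 -460.6] [23.6 23.2] 24.2
```

Request:
{"method": "step_arm", "body": {
  "steps": [
    [-5, -2.5, 15, 0.5],
    [-5, -2.5, 15, 0],
    [0, 0, 0, 0],
    [0, 0, 0, 0]
  ]
}}

```text
time: 5.75
tool_pos: [0.4745, -0.3825, 0.1747]
tool_rot: [0.007, 0.818, 0.575, 0.01]
contact_force: [1.3, -0.4, -0.2]
gripper_width: 1.001
```

Run:
```python
from h import *
rel([.4745,-.3795,.101],-19.7);tiltvec()
s,R,p=pose();im,d=grab_frame("wrist")
W=wcloud(d,R,p);blobs(W,((.136,.155),),60)
```

```text
t 5.75 tcp [ 0.4745 -0.3825  0.1747] theta -19.74 tilt 1.34 F [ 1.26 -0.41 -0.19] w 1.001
tool delta mm [ 2.3 -2.6 73.7] turn -0.04
approach z in world mrad [23.4 -0.1] tool-x up mrad 7.8 tool-y up 22.1
0.136 px [269.  20.] 1637 mean [ 0.514  -0.26    0.1455] rect [ 514.2 -259.3] [23.3 25.3] 67.4
0.136 px [274. 243.] 1418 mean [ 0.474  -0.3786  0.1449] rect [ 473.1 -380.5] [25.2 24.4] 19.8
0.136 px [270. 349.] 718 mean [ 0.4415 -0.4593  0.1402] rect [ 441.2 -461.5] [23.6 24.7] 46.9
```

Request:
{"method": "step_arm", "body": {
  "steps": [
    [0.4, -1, 5, 0],
    [0.4, -1, 5, 0],
    [0.4, 0, 5, 0],
    [0.4, 0, 5, 0],
    [0, 0, 5, 0],
    [0, 0, 5, 0],
    [0, 0, 5, 0],
    [0, 0, 5, 0]
  ]
}}

```text
time: 6.6
tool_pos: [0.4748, -0.3807, 0.1332]
tool_rot: [0.008, 0.818, 0.576, 0.01]
contact_force: [0.8, -0.2, 0.6]
gripper_width: 1.001
```

Run:
```python
from h import *
rel([.4745,-.3795,.101],-19.7);tiltvec()
print(state()["joint_pos"].round(4),state()["joint_vel"].round(3))
```

```text
t 6.6 tcp [ 0.4748 -0.3807  0.1332] theta -19.72 tilt 1.47 F [ 0.81 -0.2   0.59] w 1.001
tool delta mm [ 0.8 -1.5 32.2] turn -0.02
approach z in world mrad [25.6 -2.3] tool-x up mrad 6.5 tool-y up 24.8
[-0.8059  0.0794  1.7535  0.0176  1.2895 -0.4665] [-0.002  0.059  0.036 -0.001 -0.093  0.   ]
```

Request:
{"method": "step_arm", "body": {
  "steps": [
    [0.4, -0.5, 5, 0],
    [0.4, -0.5, 5, 0],
    [0, -0.5, 5, 0],
    [0, 0, 5, 0],
    [0, 0, 5, 0],
    [0, 0, 4, 0],
    [0, 0, 2, 0],
    [0, 0, 0, 0]
  ]
}}

```text
time: 7.4
tool_pos: [0.474, -0.379, 0.0981]
tool_rot: [0.007, 0.818, 0.576, 0.01]
contact_force: [-0.4, -0.7, 0.6]
gripper_width: 0.996
```

Run:
```python
from h import *
rel([.4745,-.3795,.101],-19.7);tiltvec()
s,R,p=pose();im,d=grab_frame("wrist")
W=wcloud(d,R,p);blobs(W,((.136,.155),),60)
```

```text
t 7.4 tcp [ 0.474  -0.379   0.0981] theta -19.72 tilt 1.39 F [-0.44 -0.7   0.57] w 0.996
tool delta mm [-0.3  0.7 -2.9] turn -0.02
approach z in world mrad [24.2 -0.8] tool-x up mrad 7.4 tool-y up 23.0
0.136 px [273.   2.] 195 mean [ 0.5105 -0.2697  0.1387] rect [ 511.1 -269.7] [ 2.8 14.2] 70.3
0.136 px [395. 315.] 1253 mean [ 0.5176 -0.3892  0.1447] rect [ 519.5 -395.7] [23.7 14.9] 71.5
0.136 px [160. 316.] 1182 mean [ 0.4321 -0.358   0.1444] rect [ 427.  -361.6] [24.6 14.5] 70.4
0.136 px [281. 327.] 3101 mean [ 0.4745 -0.3771  0.1444] rect [ 473.7 -379.7] [24.9 23.9] 11.4
```

Request:
{"method": "step_arm", "body": {
  "claw": 0,
  "steps": [
    [0, 0, 0, 0],
    [0, 0, 0, 0],
    [0, 0, 0, 0],
    [0, 0, 0, 0],
    [0, 0, 0, 0],
    [0, 0, 0, 0]
  ]
}}

```text
time: 8.05
tool_pos: [0.4747, -0.3797, 0.0997]
tool_rot: [0.009, 0.818, 0.576, 0.01]
contact_force: [-1.1, 0.2, -0.1]
gripper_width: 0.288
```

Run:
```python
from h import *
rel([.4745,-.3795,.101],-19.7);tiltvec()
```

```text
t 8.05 tcp [ 0.4747 -0.3797  0.0997] theta -19.72 tilt 1.5 F [-1.13  0.17 -0.12] w 0.288
tool delta mm [ 0.2 -0.2 -1.3] turn -0.02
approach z in world mrad [26.1 -2.8] tool-x up mrad 6.1 tool-y up 25.5
```

Request:
{"method": "step_arm", "body": {
  "steps": [
    [0, 0.1, -5, 0],
    [0, 0.1, -6, 0],
    [0, 0.2, -8, 0],
    [0, 0.2, -10, 0],
    [0, 0.2, -12, 0],
    [0, 0.3, -15, 0],
    [0, 0.3, -15, 0],
    [0, 0.3, -15, 0]
  ]
}}

```text
time: 8.85
tool_pos: [0.4735, -0.3794, 0.1917]
tool_rot: [0.008, 0.818, 0.576, 0.01]
contact_force: [-0.1, -0.1, -0.8]
gripper_width: 0.291
```

Request:
{"method": "step_arm", "body": {
  "steps": [
    [0, 0.4, -16, 0],
    [0, 0.4, -16, 0],
    [0, 0.4, -16, 0],
    [0, 0.4, -12, 0],
    [0, 0.2, -8, 0],
    [0, 0, -4, 0]
  ]
}}

```text
time: 9.45
tool_pos: [0.4743, -0.3809, 0.2748]
tool_rot: [0.011, 0.818, 0.576, 0.01]
contact_force: [0.5, 0.5, -0.7]
gripper_width: 0.289
```

Run:
```python
from h import *
rel([.481,.073,.25],-19.7);tiltvec()
```

```text
t 9.45 tcp [ 0.4743 -0.3809  0.2748] theta -19.72 tilt 1.73 F [ 0.47  0.46 -0.73] w 0.289
tool delta mm [ 429.5 -147.5   22.2] turn -0.02
approach z in world mrad [29.5 -6.2] tool-x up mrad 4.1 tool-y up 29.8
```

Request:
{"method": "step_arm", "body": {
  "steps": [
    [15, -5, 0, 0],
    [30, -10, 0, 0],
    [36, -12, 0, 0],
    [36, -12, 0, 0],
    [36, -12, 0, 0],
    [36, -12, 0, 0],
    [36, -12, 0, 0],
    [36, -12, 0, 0]
  ]
}}

```text
time: 10.25
tool_pos: [0.4763, -0.0923, 0.2661]
tool_rot: [0.004, 0.82, 0.573, 0.009]
contact_force: [0.6, 0.6, -0.3]
gripper_width: 0.289
```

Request:
{"method": "step_arm", "body": {
  "steps": [
    [36, -12, 0, 0],
    [36, -12, 0, 0],
    [36, -12, 0, 0],
    [20, -8, 0, 0],
    [10, -4, 0, 0],
    [0, 0, 0, 0],
    [0, 0, 0, 0]
  ]
}}

```text
time: 10.95
tool_pos: [0.4704, 0.0681, 0.2593]
tool_rot: [-0.001, 0.817, 0.577, 0.005]
contact_force: [0.1, -0.0, -0.2]
gripper_width: 0.287
```

Run:
```python
from h import *
rel([.481,.073,.20],-19.7);tiltvec()
```

```text
t 10.95 tcp [0.4704 0.0681 0.2593] theta -19.55 tilt 0.57 F [ 0.11 -0.03 -0.25] w 0.287
tool delta mm [ 7.6  8.1 59.4] turn 0.15
approach z in world mrad [7.4 6.5] tool-x up mrad 8.7 tool-y up 4.8
```

Request:
{"method": "step_arm", "body": {
  "steps": [
    [2, 2, 5, 0.1],
    [2, 2, 10, 0],
    [1, 1, 12, 0],
    [0, 0, 12, 0],
    [0, 0, 12, 0],
    [0, 0, 8, 0],
    [0, 0, 4, 0],
    [0, 0, 0, 0]
  ]
}}

```text
time: 11.75
tool_pos: [0.4768, 0.0679, 0.1879]
tool_rot: [-0.002, 0.819, 0.573, 0.003]
contact_force: [0.0, 0.0, -0.3]
gripper_width: 0.291
```

Run:
```python
from h import *
rel([.4812,.0728,.109],-19.7);tiltvec()
```

```text
t 11.75 tcp [0.4768 0.0679 0.1879] theta -20.05 tilt 0.35 F [ 0.03  0.02 -0.3 ] w 0.291
tool delta mm [ 5.6  2.4 78.9] turn -0.35
approach z in world mrad [2.4 5.6] tool-x up mrad 6.1 tool-y up 0.3
```

Request:
{"method": "step_arm", "body": {
  "steps": [
    [1.5, 1, 5, -0.3],
    [1.5, 1, 8, 0],
    [1.5, 0, 10, 0],
    [1, 0, 10, 0],
    [0, 0, 10, 0],
    [0, 0, 8, 0],
    [0, 0, 4, 0],
    [0, 0, 0, 0]
  ]
}}

```text
time: 12.55
tool_pos: [0.4815, 0.0734, 0.1286]
tool_rot: [-0.001, 0.818, 0.576, 0.003]
contact_force: [0.1, -0.4, 0.2]
gripper_width: 0.291
```

Run:
```python
from h import *
rel([.4812,.0728,.109],-19.7);tiltvec()
```

```text
t 12.55 tcp [0.4815 0.0734 0.1286] theta -19.69 tilt 0.38 F [ 0.12 -0.37  0.15] w 0.291
tool delta mm [-0.8 -0.1 19.6] turn 0.01
approach z in world mrad [3.6 5.6] tool-x up mrad 6.5 tool-y up 1.5
```

Request:
{"method": "step_arm", "body": {
  "steps": [
    [-0.3, 0, 4, 0],
    [-0.3, 0, 5, 0],
    [0, 0, 5, 0],
    [0, 0, 2, 0],
    [0, 0, 0, 0],
    [0, 0, 0, 0]
  ]
}}

```text
time: 13.15
tool_pos: [0.4821, 0.0728, 0.1123]
tool_rot: [-0.001, 0.818, 0.576, 0.004]
contact_force: [0.5, 0.0, -0.9]
gripper_width: 0.284
```

Run:
```python
from h import *
rel([.4812,.0728,.110],-19.7);tiltvec()
im,d=grab_frame("scene");im2,d2=grab_frame("wrist");s,R,p=pose()
a=cv2.resize(im[130:270,220:400],None,fx=2.8,fy=2.8,interpolation=cv2.INTER_CUBIC)
b=im2[:,140:420];h=a.shape[0];b=cv2.resize(b,(int(280*h/420),h))
cv2.imwrite("pics/g1.png",np.hstack([a,b])[:,:,::-1])
t=np.radians(-19.7);ex=np.array([np.cos(t),np.sin(t)]);ey=np.array([-np.sin(t),np.cos(t)])
for n,W in(("scene",cloud("scene",d)),("wrist",wcloud(d2,R,p))):
    q=W.reshape(-1,3);q=q[(q[:,2]>.02)&(q[:,2]<.1)&(np.hypot(q[:,0]-p[0],q[:,1]-p[1])<.02)]
    if len(q): 
        for lo,hi in((.02,.05),(.05,.08),(.08,.1)):
            k=q[(q[:,2]>lo)&(q[:,2]<hi)]
            if len(k)>10:
                f=lambda v:np.abs(np.hypot(k[:,0]-v[0],k[:,1]-v[1])-.011)
                from scipy.optimize import least_squares
                r=least_squares(f,p[:2],loss="soft_l1",f_scale=.001).x
                print(n,lo,len(k),r.round(4),"along",(r@ex).round(4),"lat",(r@ey).round(4))
    print(n);blobs(W,((.072,.085),),40,600)
print("tcp along",p[:2]@ex,"lat",p[:2]@ey)
```

```text
t 13.15 tcp [0.4821 0.0728 0.1123] theta -19.7 tilt 0.46 F [ 0.46  0.02 -0.86] w 0.284
tool delta mm [-0.3 -0.9  2.3] turn 0.0
approach z in world mrad [5.7 5.6] tool-x up mrad 7.2 tool-y up 3.4
scene 0.02 42 [0.4814 0.0734] along 0.4285 lat 0.2313
scene 0.05 64 [0.4817 0.0735] along 0.4287 lat 0.2316
scene 0.08 39 [0.4818 0.0736] along 0.4287 lat 0.2317
scene
0.072 px [254. 106.] 45 mean [0.2795 0.2148 0.0771] rect [278.5 215. ] [27.1 17.3] 81.8
0.072 px [133. 123.] 184 mean [ 0.0468 -0.0269  0.0786] rect [ 38.1 -19.6] [132.3  56.7] 60.9
0.072 px [240. 113.] 46 mean [0.264  0.1712 0.0773] rect [264.1 171.7] [22.2 17.4] 70.6
0.072 px [263. 117.] 45 mean [0.3234 0.1964 0.0772] rect [322.7 197.4] [22.5 16.8] 69.3
0.072 px [250. 124.] 50 mean [0.3095 0.1568 0.0775] rect [309.2 157.5] [24. 18.] 66.6
0.072 px [301. 180.] 55 mean [0.5322 0.0782 0.0775] rect [532.   78.7] [21.8 15.4] 72.1
0.072 px [287. 189.] 55 mean [0.5175 0.0354 0.0777] rect [516.9  36.4] [22.8 18.4] 71.3
0.072 px [315. 196.] 54 mean [0.587  0.0566 0.0772] rect [586.9  57.8] [22.2 16.6] 74.3
0.072 px [302. 204.] 55 mean [0.5737 0.0183 0.0772] rect [573.6  19.6] [22.4 17.3] 68.3
wrist 0.02 354 [0.4802 0.071 ] along 0.4282 lat 0.2287
wrist 0.05 530 [0.4805 0.0708] along 0.4285 lat 0.2286
wrist 0.08 490 [0.4808 0.0708] along 0.4288 lat 0.2288
wrist
0.072 px [ 12. 158.] 569 mean [0.3238 0.1953 0.0779] rect [321.6 195.9] [22.3 17.4] 69.3
0.072 px [ 21. 211.] 541 mean [0.3101 0.1575 0.0777] rect [307.9 157.7] [21.9 17.7] 70.0
0.072 px [277. 236.] 267 mean [0.4838 0.0793 0.0789] rect [483.4  77. ] [ 9.  21.5] 67.2
0.072 px [  5. 402.] 160 mean [ 0.0555 -0.0359  0.0781] rect [ 51.4 -39.9] [58.9  8.5] 52.7
tcp along 0.4294262171562021 lat 0.23108962842231623
```

View pics/g1.png

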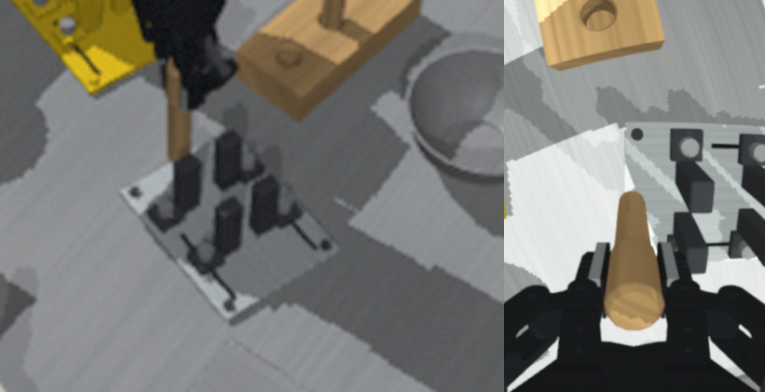

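Run:
```python
from h import *
s,R,p=pose();im2,d2=grab_frame("wrist")
W=wcloud(d2,R,p);t=np.radians(-19.7);ex=np.array([np.cos(t),np.sin(t)]);ey=np.array([-np.sin(t),np.cos(t)])
q=W.reshape(-1,3);q=q[(q[:,2]>.074)&(q[:,2]<.083)];a=q[:,:2]@ex;l=q[:,:2]@ey
for lo,hi in((.455,.50),(.51,.56)):
  m=(a>lo)&(a<hi)&(abs(l-.231)<.06)
  for sgn in(-1,1):
    k=m&((l-.231)*sgn>.004)
    if k.sum(): print(lo,sgn,k.sum(),"along",np.percentile(a[k],[2,50,98]).round(4),"lat",np.percentile(l[k],[2,50,98]).round(4))
```

```text
0.455 -1 686 along [0.4652 0.4731 0.4801] lat [0.1974 0.2103 0.218 ]
0.455 1 961 along [0.4647 0.472  0.48  ] lat [0.2431 0.2544 0.2637]
0.51 -1 658 along [0.5241 0.5306 0.5391] lat [0.1998 0.2114 0.2206]
0.51 1 796 along [0.5239 0.5305 0.5393] lat [0.2403 0.2516 0.2615]
```

Request:
{"method": "step_arm", "body": {
  "steps": [
    [0, 4, 1, 0],
    [0, 5, 1, 0],
    [0, 5, 0.5, 0],
    [0, 3, 0, 0],
    [0, 1, 0, 0],
    [0, 0, 0, 0]
  ]
}}

```text
time: 13.9
tool_pos: [0.5015, 0.066, 0.1104]
tool_rot: [-0.0, 0.818, 0.576, 0.005]
contact_force: [0.1, 0.1, -0.1]
gripper_width: 0.297
```

```bash
cat >> h.py <<'E'
def g(n=1):
    t=np.radians(-19.7);ex=np.array([np.cos(t),np.sin(t),0]);ey=np.array([-np.sin(t),np.cos(t),0])
    s,R,p=pose();F=np.array(s["contact_force"]);M=np.array(s["ft_torque"])
    # foot assuming dowel rigid since grasp (tool tilt at grasp: x-up 6.1)
    foot=p+R[:,2]*.0947
    th=np.degrees(np.arctan2(R[1,1],R[0,1]))
    print("t",round(s["time"],2),"along",round(p@ex*1e3,1),"lat",round(p@ey*1e3,1),"z",round(p[2]*1e3,1),"th",round(th,2),"Falong",round(F@ex,2),"Flat",round(F@ey,2),"Fz",round(F[2],2),"M",(M@ex).round(3),(M@ey).round(3),"tiltx,y",(R[2,:2]*1e3).round(1),"w",round(s["gripper_width"],3))
E
python3 -c "
from h import *
g()"
```

```text
t 13.9 along 449.9 lat 231.2 z 110.4 th -19.71 Falong 0.07 Flat 0.17 Fz -0.1 M -0.009 -0.033 tiltx,y [7.6 5. ] w 0.297
```

Request:
{"method": "step_arm", "body": {
  "steps": [
    [0, 1.5, 0, 0],
    [0, 1.5, 0, 0],
    [0, 1.5, 0, 0],
    [0, 0, 0, 0]
  ]
}}

```text
time: 14.3
tool_pos: [0.5059, 0.0645, 0.1104]
tool_rot: [-0.0, 0.818, 0.576, 0.004]
contact_force: [-0.1, -0.0, -0.2]
gripper_width: 0.292
```

Request:
{"method": "step_arm", "body": {
  "steps": [
    [0, 1.5, 0, 0],
    [0, 0, 0, 0]
  ]
}}

```text
time: 14.5
tool_pos: [0.5074, 0.064, 0.1104]
tool_rot: [-0.0, 0.818, 0.576, 0.005]
contact_force: [0.4, 0.2, -0.5]
gripper_width: 0.291
```

```bash
python3 -c "
from h import *
g()"
```

```text
t 14.5 along 456.2 lat 231.3 z 110.4 th -19.7 Falong 0.31 Flat 0.29 Fz -0.45 M -0.038 0.04 tiltx,y [7.6 4.9] w 0.291
```

Request:
{"method": "step_arm", "body": {
  "steps": [
    [0, 1.5, 0, 0],
    [0, 0, 0, 0]
  ]
}}

```text
time: 14.7
tool_pos: [0.5089, 0.0634, 0.1104]
tool_rot: [-0.0, 0.818, 0.576, 0.005]
contact_force: [-0.5, 0.3, -0.6]
gripper_width: 0.283
```

Request:
{"method": "step_arm", "body": {
  "steps": [
    [0, 1.2, 0, 0],
    [0, 0, 0, 0]
  ]
}}

```text
time: 14.9
tool_pos: [0.5101, 0.063, 0.1104]
tool_rot: [-0.0, 0.818, 0.576, 0.004]
contact_force: [-0.2, -1.5, -0.5]
gripper_width: 0.292
```

Request:
{"method": "step_arm", "body": {
  "steps": [
    [0, 1.2, 0, 0],
    [0, 0, 0, 0]
  ]
}}

```text
time: 15.1
tool_pos: [0.5113, 0.0625, 0.1104]
tool_rot: [-0.0, 0.818, 0.576, 0.004]
contact_force: [0.1, 0.2, -1.0]
gripper_width: 0.29
```

```bash
python3 -c "
from h import *
g()"
```

```text
t 15.1 along 460.3 lat 231.2 z 110.4 th -19.7 Falong 0.04 Flat 0.27 Fz -1.04 M -0.016 0.009 tiltx,y [7.6 4.7] w 0.29
```

Request:
{"method": "step_arm", "body": {
  "steps": [
    [0, 1.2, 0, 0],
    [0, 0, 0, 0]
  ]
}}

```text
time: 15.3
tool_pos: [0.5126, 0.0621, 0.1104]
tool_rot: [-0.0, 0.818, 0.576, 0.004]
contact_force: [-0.1, 0.8, -0.0]
gripper_width: 0.288
```

Request:
{"method": "step_arm", "body": {
  "steps": [
    [0, 1.2, 0, 0],
    [0, 0, 0, 0]
  ]
}}

```text
time: 15.5
tool_pos: [0.5138, 0.0617, 0.1104]
tool_rot: [-0.0, 0.818, 0.576, 0.004]
contact_force: [0.3, -0.1, -0.1]
gripper_width: 0.289
```

Request:
{"method": "step_arm", "body": {
  "steps": [
    [0, 1.2, 0, 0],
    [0, 0, 0, 0]
  ]
}}

```text
time: 15.7
tool_pos: [0.515, 0.0612, 0.1104]
tool_rot: [-0.0, 0.818, 0.576, 0.004]
contact_force: [-0.5, 0.3, 0.5]
gripper_width: 0.296
```

```bash
python3 -c "
from h import *
g()"
```

```text
t 15.7 along 464.2 lat 231.3 z 110.4 th -19.7 Falong -0.61 Flat 0.08 Fz 0.54 M 0.042 0.022 tiltx,y [7.6 4.7] w 0.296
```

Request:
{"method": "step_arm", "body": {
  "steps": [
    [0, 1.2, 0, 0],
    [0, 1.2, 0, 0],
    [0, 0, 0, 0]
  ]
}}

```text
time: 16.0
tool_pos: [0.5175, 0.0603, 0.1104]
tool_rot: [-0.0, 0.818, 0.576, 0.004]
contact_force: [0.0, -0.4, -0.3]
gripper_width: 0.294
```

Request:
{"method": "step_arm", "body": {
  "steps": [
    [0, 1.2, 0, 0],
    [0, 1.2, 0, 0],
    [0, 0, 0, 0]
  ]
}}

```text
time: 16.3
tool_pos: [0.52, 0.0594, 0.1104]
tool_rot: [-0.0, 0.818, 0.576, 0.004]
contact_force: [0.5, 0.9, -0.7]
gripper_width: 0.284
```

```bash
python3 -c "
from h import *
g()"
```

```text
t 16.3 along 469.5 lat 231.2 z 110.4 th -19.7 Falong 0.2 Flat 1.08 Fz -0.73 M -0.001 0.045 tiltx,y [7.6 4.7] w 0.284
```

Request:
{"method": "step_arm", "body": {
  "steps": [
    [0, 1.5, 0, 0],
    [0, 1.5, 0, 0],
    [0, 1.5, 0, 0],
    [0, 1.5, 0, 0],
    [0, 1.5, 0, 0],
    [0, 0, 0, 0]
  ]
}}

```text
time: 16.9
tool_pos: [0.5278, 0.0567, 0.1105]
tool_rot: [-0.0, 0.818, 0.576, 0.004]
contact_force: [-0.2, -0.1, -0.4]
gripper_width: 0.29
```

Request:
{"method": "step_arm", "body": {
  "steps": [
    [0, 2, 0, 0],
    [0, 2, 0, 0],
    [0, 2, 0, 0],
    [0, 2, 0, 0],
    [0, 2, 0, 0],
    [0, 2, 0, 0],
    [0, 1, 0, 0],
    [0, 0, 0, 0]
  ]
}}

```text
time: 17.7
tool_pos: [0.5412, 0.0518, 0.1105]
tool_rot: [-0.0, 0.818, 0.576, 0.004]
contact_force: [-0.3, 0.4, -0.7]
gripper_width: 0.29
```

```bash
python3 -c "
from h import *
g()"
```

```text
t 17.7 along 492.0 lat 231.2 z 110.5 th -19.71 Falong -0.42 Flat 0.3 Fz -0.73 M -0.014 -0.016 tiltx,y [7.6 4.7] w 0.29
```

Request:
{"method": "step_arm", "body": {
  "steps": [
    [0, 2, 0, 0],
    [0, 2, 0, 0],
    [0, 2, 0, 0],
    [0, 2, 0, 0],
    [0, 2, 0, 0],
    [0, 2, 0, 0],
    [0, 2, 0, 0],
    [0, 0, 0, 0]
  ]
}}

```text
time: 18.5
tool_pos: [0.5556, 0.0467, 0.1105]
tool_rot: [-0.0, 0.818, 0.576, 0.004]
contact_force: [0.4, -0.1, -0.4]
gripper_width: 0.288
```

Request:
{"method": "step_arm", "body": {
  "steps": [
    [0, 1.2, 0, 0],
    [0, 1.2, 0, 0],
    [0, 1.2, 0, 0],
    [0, 0, 0, 0]
  ]
}}

```text
time: 18.9
tool_pos: [0.5592, 0.0454, 0.1105]
tool_rot: [-0.0, 0.818, 0.576, 0.004]
contact_force: [1.0, -0.3, -0.1]
gripper_width: 0.288
```

Request:
{"method": "step_arm", "body": {
  "steps": [
    [0, 1.2, 0, 0],
    [0, 0, 0, 0]
  ]
}}

```text
time: 19.1
tool_pos: [0.5604, 0.045, 0.1105]
tool_rot: [-0.0, 0.818, 0.576, 0.004]
contact_force: [-0.8, -0.1, -0.8]
gripper_width: 0.29
```

```bash
python3 -c "
from h import *
g()"
```

```text
t 19.1 along 512.4 lat 231.2 z 110.5 th -19.7 Falong -0.71 Flat -0.4 Fz -0.83 M -0.013 0.067 tiltx,y [7.6 4.6] w 0.29
```

Request:
{"method": "step_arm", "body": {
  "steps": [
    [0, 1, 0, 0],
    [0, 0, 0, 0]
  ]
}}

```text
time: 19.3
tool_pos: [0.5613, 0.0446, 0.1105]
tool_rot: [-0.0, 0.818, 0.576, 0.004]
contact_force: [0.1, -0.6, -1.0]
gripper_width: 0.294
```

Request:
{"method": "step_arm", "body": {
  "steps": [
    [0, 1, 0, 0],
    [0, 0, 0, 0]
  ]
}}

```text
time: 19.5
tool_pos: [0.5623, 0.0443, 0.1105]
tool_rot: [-0.0, 0.818, 0.576, 0.004]
contact_force: [-0.4, -0.4, -0.9]
gripper_width: 0.29
```

Request:
{"method": "step_arm", "body": {
  "steps": [
    [0, 0.7, 0, 0],
    [0, 0, 0, 0]
  ]
}}

```text
time: 19.7
tool_pos: [0.5631, 0.044, 0.1105]
tool_rot: [-0.0, 0.818, 0.576, 0.004]
contact_force: [0.0, -0.5, -0.2]
gripper_width: 0.286
```

Request:
{"method": "step_arm", "body": {
  "steps": [
    [0, 0.5, 0, 0],
    [0, 0, 0, 0]
  ]
}}

```text
time: 19.9
tool_pos: [0.5636, 0.0438, 0.1105]
tool_rot: [-0.0, 0.818, 0.576, 0.004]
contact_force: [0.2, 0.1, 0.3]
gripper_width: 0.286
```

```bash
python3 -c "
from h import *
g()"
```

```text
t 19.9 along 515.8 lat 231.2 z 110.5 th -19.7 Falong 0.13 Flat 0.2 Fz 0.34 M 0.011 -0.001 tiltx,y [7.5 4.4] w 0.286
```

Request:
{"method": "step_arm", "body": {
  "steps": [
    [0, 0.7, 0, 0],
    [0, 0, 0, 0]
  ]
}}

```text
time: 20.1
tool_pos: [0.5643, 0.0436, 0.1105]
tool_rot: [-0.0, 0.818, 0.576, 0.004]
contact_force: [0.3, 0.4, -0.3]
gripper_width: 0.295
```

Request:
{"method": "step_arm", "body": {
  "steps": [
    [0, 0.7, 0, 0],
    [0, 0, 0, 0]
  ]
}}

```text
time: 20.3
tool_pos: [0.565, 0.0433, 0.1105]
tool_rot: [-0.0, 0.818, 0.576, 0.004]
contact_force: [0.0, -0.5, -1.0]
gripper_width: 0.29
```

Request:
{"method": "step_arm", "body": {
  "steps": [
    [0, 0.6, 0, 0],
    [0, 0, 0, 0]
  ]
}}

```text
time: 20.5
tool_pos: [0.5656, 0.0431, 0.1105]
tool_rot: [-0.0, 0.818, 0.576, 0.004]
contact_force: [-0.1, -0.7, -0.8]
gripper_width: 0.29
```

```bash
python3 -c "
from h import *
g()"
```

```text
t 20.5 along 518.0 lat 231.2 z 110.5 th -19.7 Falong 0.18 Flat -0.73 Fz -0.83 M 0.011 0.016 tiltx,y [7.5 4.5] w 0.29
```

Request:
{"method": "step_arm", "body": {
  "steps": [
    [0, 0.6, 0, 0],
    [0, 0, 0, 0]
  ]
}}

```text
time: 20.7
tool_pos: [0.5663, 0.0429, 0.1105]
tool_rot: [-0.0, 0.818, 0.576, 0.004]
contact_force: [-0.8, 0.1, -0.7]
gripper_width: 0.294
```

Request:
{"method": "step_arm", "body": {
  "steps": [
    [0, 0.6, 0, 0],
    [0, 0, 0, 0]
  ]
}}

```text
time: 20.9
tool_pos: [0.5667, 0.0428, 0.1104]
tool_rot: [-0.001, 0.818, 0.576, 0.004]
contact_force: [0.7, -0.0, 0.5]
gripper_width: 0.293
```

```bash
python3 -c "
from h import *
g()"
```

```text
t 20.9 along 519.1 lat 231.3 z 110.4 th -19.7 Falong 0.66 Flat 0.24 Fz 0.52 M 0.061 0.003 tiltx,y [7.8 4. ] w 0.293
```

Request:
{"method": "step_arm", "body": {
  "steps": [
    [0, 0.6, 0, 0],
    [0, 0, 0, 0]
  ]
}}

```text
time: 21.1
tool_pos: [0.5671, 0.0428, 0.1104]
tool_rot: [-0.001, 0.818, 0.576, 0.004]
contact_force: [-1.3, 0.9, -1.1]
gripper_width: 0.294
```

```bash
python3 -c "
from h import *
g()"
```

```text
t 21.1 along 519.5 lat 231.5 z 110.4 th -19.7 Falong -1.55 Flat 0.39 Fz -1.12 M 0.083 0.031 tiltx,y [8.1 3.4] w 0.294
```

Request:
{"method": "step_arm", "body": {
  "steps": [
    [0.4, 0.6, 0, 0],
    [0, 0.3, 0, 0]
  ]
}}

```text
time: 21.3
tool_pos: [0.5677, 0.0429, 0.1102]
tool_rot: [-0.001, 0.818, 0.576, 0.004]
contact_force: [-1.7, 0.1, 1.3]
gripper_width: 0.288
```

```bash
python3 -c "
from h import *
g()"
```

```text
t 21.3 along 520.0 lat 231.8 z 110.2 th -19.69 Falong -1.65 Flat -0.47 Fz 1.3 M 0.02 0.385 tiltx,y [7.6 2.2] w 0.288
```

Request:
{"method": "step_arm", "body": {
  "steps": [
    [0, 0.6, 0, 0],
    [0, 0.4, 0, 0]
  ]
}}

```text
time: 21.5
tool_pos: [0.568, 0.0428, 0.1101]
tool_rot: [-0.002, 0.818, 0.576, 0.003]
contact_force: [-2.2, 0.4, 1.1]
gripper_width: 0.291
```

```bash
python3 -c "
from h import *
g()"
```

```text
t 21.5 along 520.3 lat 231.8 z 110.1 th -19.69 Falong -2.25 Flat -0.35 Fz 1.05 M -0.008 0.582 tiltx,y [ 7.4 -0.2] w 0.291
```

Request:
{"method": "step_arm", "body": {
  "steps": [
    [0, 0.9, 0, 0],
    [0, 0.9, 0, 0]
  ]
}}

```text
time: 21.7
tool_pos: [0.5684, 0.0427, 0.11]
tool_rot: [-0.004, 0.818, 0.576, 0.002]
contact_force: [-4.8, 1.9, 2.8]
gripper_width: 0.29
```

```bash
python3 -c "
from h import *
g()"
```

```text
t 21.7 along 520.8 lat 231.8 z 110.0 th -19.69 Falong -5.14 Flat 0.16 Fz 2.82 M -0.004 1.12 tiltx,y [ 7.1 -4.3] w 0.29
```

Request:
{"method": "step_arm", "body": {
  "steps": [
    [0, 0.9, 0, 0],
    [0, 0.9, 0, 0],
    [0, 0.9, 0, 0]
  ]
}}

```text
time: 22.0
tool_pos: [0.5689, 0.0426, 0.1099]
tool_rot: [-0.006, 0.818, 0.576, -0.001]
contact_force: [-5.9, 2.6, 3.5]
gripper_width: 0.292
```

```bash
python3 -c "
from h import *
g()"
```

```text
t 22.0 along 521.2 lat 231.9 z 109.9 th -19.67 Falong -6.43 Flat 0.46 Fz 3.48 M -0.021 1.173 tiltx,y [  6.5 -11.3] w 0.292
```

Request:
{"method": "step_arm", "body": {
  "steps": [
    [0, 0.75, 0, 0],
    [0, 0.75, 0, 0],
    [0, 0.75, 0, 0],
    [0, 0.75, 0, 0],
    [0, 0.75, 0, 0]
  ]
}}

```text
time: 22.5
tool_pos: [0.5693, 0.0425, 0.1098]
tool_rot: [-0.01, 0.817, 0.576, -0.004]
contact_force: [-5.2, 0.3, 3.8]
gripper_width: 0.287
```

```bash
python3 -c "
from h import *
g()"
```

```text
t 22.5 along 521.6 lat 231.9 z 109.8 th -19.65 Falong -4.95 Flat -1.47 Fz 3.78 M -0.026 1.044 tiltx,y [  5.4 -21.5] w 0.287
```

Request:
{"method": "step_arm", "body": {
  "steps": [
    [0, 0.85, 0, 0],
    [0, 0.8, 0, 0],
    [0, 0.8, 0, 0],
    [0, 0.8, 0, 0]
  ]
}}

```text
time: 22.9
tool_pos: [0.5696, 0.0424, 0.1097]
tool_rot: [-0.014, 0.817, 0.576, -0.007]
contact_force: [-5.6, 2.2, 3.5]
gripper_width: 0.293
```

```bash
python3 -c "
from h import *
g()"
```

```text
t 22.9 along 522.0 lat 231.9 z 109.7 th -19.62 Falong -6.03 Flat 0.18 Fz 3.5 M -0.061 1.106 tiltx,y [  4.5 -30.5] w 0.293
```

Request:
{"method": "step_arm", "body": {
  "steps": [
    [0, -2, 0, 0],
    [0, -3, 0, 0],
    [0, -4, 0, 0],
    [0, -4, 0, 0],
    [0, -3, 0, 0],
    [0, 0, 0, 0]
  ]
}}

```text
time: 23.5
tool_pos: [0.5558, 0.0472, 0.1105]
tool_rot: [-0.011, 0.817, 0.576, -0.005]
contact_force: [-0.1, 0.8, -0.1]
gripper_width: 0.29
```

```bash
python3 -c "
from h import *
g();rel([.5,.1,.25])"
```

```text
t 23.5 along 507.3 lat 231.8 z 110.5 th -19.63 Falong -0.37 Flat 0.68 Fz -0.12 M 0.018 -0.002 tiltx,y [  4.9 -22.8] w 0.29
t 23.5 tcp [0.5558 0.0472 0.1105] theta -19.63 tilt 1.33 F [-0.12  0.76 -0.12] w 0.29
tool delta mm [  31.6  -73.4 -137.7] turn None
```

Request:
{"method": "step_arm", "body": {
  "steps": [
    [0, -0.1, -4, 0],
    [0, -0.2, -7, 0],
    [0, -0.2, -9, 0],
    [0, -0.2, -10, 0],
    [0, -0.2, -10, 0],
    [0, -0.2, -10, 0],
    [0, -0.2, -10, 0],
    [0, -0.2, -10, 0]
  ]
}}

```text
time: 24.3
tool_pos: [0.5561, 0.0467, 0.1869]
tool_rot: [-0.01, 0.817, 0.576, -0.004]
contact_force: [0.5, -1.0, -1.0]
gripper_width: 0.292
```

Request:
{"method": "step_arm", "body": {
  "steps": [
    [0, -0.2, -12, 0],
    [0, -0.3, -14, 0],
    [0, -0.3, -14, 0],
    [0, -0.3, -14, 0],
    [0, -0.3, -10, 0],
    [0, 0, -5, 0],
    [0, 0, 0, 0]
  ]
}}

```text
time: 25.0
tool_pos: [0.5571, 0.0462, 0.2656]
tool_rot: [-0.009, 0.817, 0.576, -0.002]
contact_force: [-0.2, 0.5, -0.0]
gripper_width: 0.292
```

Run:
```python
from h import *
g()
# stand pose from initial top & scene clouds
for n in("top","scene"):
    W=cloud(n,np.load(n+"_d.npy"));z=W[...,2]
    m=(z>.034)&(z<.046)&(np.hypot(W[...,0]-.519,W[...,1]-.283)<.12)
    q=(W[m][:,:2]*1000).astype(np.float32);r=cv2.minAreaRect(q);print(n,r)
```

```text
t 25.0 along 509.0 lat 231.3 z 265.6 th -19.64 Falong -0.4 Flat 0.44 Fz -0.03 M -0.031 -0.032 tiltx,y [  6.6 -16.5] w 0.292
top ((518.461181640625, 283.6622619628906), (191.68795776367188, 85.90986633300781), 82.121337890625)
scene ((519.081787109375, 283.81475830078125), (195.06666564941406, 89.80415344238281), 81.08955383300781)
```

Request:
{"method": "step_arm", "body": {
  "steps": [
    [8, -10, 0, 0],
    [14, -17, 0, 0],
    [16, -20, 0, 0],
    [16, -20, 0, 0],
    [14, -17, 0, 0],
    [8, -10, 0, 0],
    [4, -4, 0, 0],
    [0, 0, 0, 0]
  ]
}}

```text
time: 25.8
tool_pos: [0.4841, 0.1611, 0.2615]
tool_rot: [-0.012, 0.817, 0.576, -0.007]
contact_force: [0.2, 0.3, -0.3]
gripper_width: 0.288
```

```bash
cat > hole.py <<'E'
from h import *
from scipy.optimize import least_squares
g();s,R,p=pose();im,d=grab_frame("wrist");W=wcloud(d,R,p)
P0=np.array([.508,.2194]);y=np.array([.1426,.9898])
q=W.reshape(-1,3);m=(q[:,2]>.034)&(q[:,2]<.046)&(np.hypot(q[:,0]-.5173,q[:,1]-.2837)<.12)
r=cv2.minAreaRect((q[m][:,:2]*1000).astype(np.float32));print("stand rect",np.round(r[0],1),np.round(r[1],1),round(r[2],1))
# rim of hole_a: top-face pixels bordering a lower pixel near P0
z=W[...,2];top=((z>.037)&(z<.045)).astype(np.uint8)
near=np.hypot(W[...,0]-P0[0],W[...,1]-P0[1])<.022
low=((z<.034)&near).astype(np.uint8)
rim=(cv2.dilate(low,np.ones((3,3)))>0)&(top>0)&near
k=W[rim][:,:2];print("rim",len(k))
if len(k)>8:
    f=lambda v:np.hypot(k[:,0]-v[0],k[:,1]-v[1])-v[2]
    c=least_squares(f,[*P0,.0135],loss="soft_l1",f_scale=.001).x;print("hole",c.round(4))
cv2.imwrite("pics/hole_%d.png"%(s["time"]*100),im[:,:,::-1])
E
python3 hole.py
```

```text
t 25.8 along 401.5 lat 314.9 z 261.5 th -19.65 Falong 0.09 Flat 0.34 Fz -0.35 M 0.009 -0.021 tiltx,y [  3.  -27.7] w 0.288
stand rect [516.5 282.1] [188.7  85.8] 81.9
rim 86
hole [0.5076 0.2189 0.013 ]
```

Request:
{"method": "step_arm", "body": {
  "steps": [
    [6, 1, 0, 0],
    [11, 1, 0, 0],
    [14, 1, 0, 0],
    [14, 1, 0, 0],
    [10, 1, 0, 0],
    [5, 0, 0, 0],
    [2, 0, 0, 0],
    [0, 0, 0, 0]
  ]
}}

```text
time: 26.65
tool_pos: [0.5143, 0.2214, 0.2608]
tool_rot: [-0.012, 0.818, 0.575, -0.007]
contact_force: [-0.6, 0.5, -0.6]
gripper_width: 0.291
```

```bash
python3 hole.py
```

```text
t 26.65 along 409.6 lat 381.8 z 260.8 th -19.83 Falong -0.71 Flat 0.33 Fz -0.62 M 0.028 -0.054 tiltx,y [  2.  -28.1] w 0.291
stand rect [516.5 283.1] [191.2  86. ] 82.0
rim 73
hole [0.5074 0.219  0.0129]
```

Request:
{"method": "step_arm", "body": {
  "steps": [
    [-1, -1, 6, 0],
    [-1, -0.5, 11, 0],
    [-1, -0.5, 14, 0],
    [0, 0.4, 14, 0],
    [0, 0.4, 14, 0],
    [0, 0.4, 12, 0],
    [0, 0.3, 8, 0],
    [0, 0.1, 3, 0]
  ]
}}

```text
time: 27.5
tool_pos: [0.5086, 0.2176, 0.1696]
tool_rot: [-0.013, 0.819, 0.574, -0.009]
contact_force: [0.9, -0.0, -0.7]
gripper_width: 0.286
```

Request:
{"method": "step_arm", "body": {
  "steps": [
    [0, 0, 0, 0],
    [0, 0, 0, 0]
  ]
}}

```text
time: 27.7
tool_pos: [0.5085, 0.2176, 0.169]
tool_rot: [-0.013, 0.819, 0.574, -0.009]
contact_force: [0.1, -0.5, -0.8]
gripper_width: 0.293
```

```bash
python3 hole.py
python3 - <<'E'
from h import *
s,R,p=pose();im,d=grab_frame("scene");im2,d2=grab_frame("wrist")
for n,W in(("scene",cloud("scene",d)),("wrist",wcloud(d2,R,p))):
    q=W.reshape(-1,3);c=p+R[:,2]*.05
    q=q[(np.hypot(q[:,0]-c[0],q[:,1]-c[1])<.02)]
    for lo,hi in((.075,.1),(.1,.125),(.125,.15)):
        k=q[(q[:,2]>lo)&(q[:,2]<hi)]
        if len(k)>10:
            from scipy.optimize import least_squares
            r=least_squares(lambda v:np.hypot(k[:,0]-v[0],k[:,1]-v[1])-.011,p[:2],loss="soft_l1",f_scale=.001).x
            print(n,lo,len(k),r.round(4))
E
```

```text
t 27.7 along 405.4 lat 376.3 z 169.0 th -19.96 Falong 0.3 Flat -0.41 Fz -0.83 M 0.038 -0.039 tiltx,y [ -0.7 -31.4] w 0.293
stand rect [554.6 277.4] [191.  162.9] 81.7
rim 74
hole [0.5074 0.2188 0.0128]
scene 0.075 43 [0.505  0.2192]
scene 0.1 54 [0.5062 0.2184]
scene 0.125 52 [0.5074 0.2185]
wrist 0.075 261 [0.5038 0.2161]
wrist 0.1 388 [0.5049 0.2159]
wrist 0.125 536 [0.506  0.2157]
```

Request:
{"method": "step_arm", "body": {
  "steps": [
    [1, 1, 2, 0],
    [1, 1.2, 4, 0],
    [0.9, 1.2, 5, 0],
    [0, 0.2, 5, 0],
    [0, 0.2, 5, 0],
    [0, 0.2, 3, 0],
    [0, 0, 1, 0],
    [0, 0, 0, 0]
  ]
}}

```text
time: 28.65
tool_pos: [0.5136, 0.2196, 0.1429]
tool_rot: [-0.012, 0.819, 0.574, -0.008]
contact_force: [0.2, -0.0, 0.2]
gripper_width: 0.288
```

Run:
```python
from h import *
g()
s,R,p=pose();im,d=grab_frame("scene");im2,d2=grab_frame("wrist")
from scipy.optimize import least_squares
for n,W in(("scene",cloud("scene",d)),("wrist",wcloud(d2,R,p))):
    q=W.reshape(-1,3);c=p+R[:,2]*.05
    q=q[(np.hypot(q[:,0]-c[0],q[:,1]-c[1])<.02)]
    for lo,hi in((.055,.08),(.08,.105),(.105,.125)):
        k=q[(q[:,2]>lo)&(q[:,2]<hi)]
        if len(k)>10:
            r=least_squares(lambda v:np.hypot(k[:,0]-v[0],k[:,1]-v[1])-.011,p[:2],loss="soft_l1",f_scale=.001).x
            print(n,lo,len(k),r.round(4))
a=cv2.resize(im[95:195,280:400],None,fx=3.5,fy=3.5,interpolation=cv2.INTER_CUBIC)
b=im2[70:420,140:440];b=cv2.resize(b,(300,350))
cv2.imwrite("pics/s1.png",np.hstack([a,b])[:,:,::-1])
```

```text
t 28.65 along 409.6 lat 379.9 z 142.9 th -19.95 Falong 0.19 Flat 0.06 Fz 0.25 M -0.04 0.004 tiltx,y [  0.5 -29.6] w 0.288
scene 0.055 49 [0.5102 0.2201]
scene 0.08 45 [0.5107 0.2205]
scene 0.105 44 [0.5124 0.2199]
wrist 0.055 306 [0.5091 0.2181]
wrist 0.08 419 [0.5102 0.2178]
wrist 0.105 461 [0.5112 0.2177]
```

View pics/s1.png

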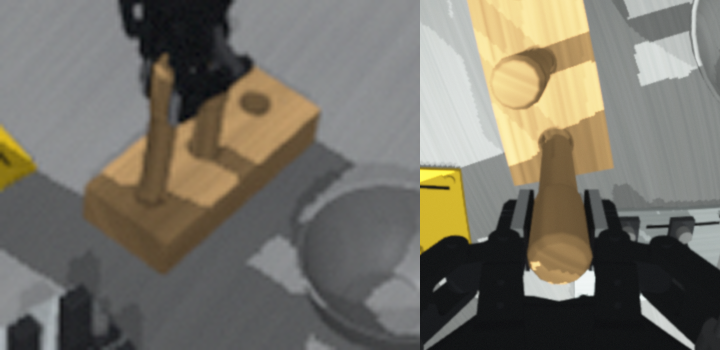

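Scene crop: the dowel's foot is over the near free hole (150,200). The wrist crop shows it over the hole mouth at (555,140), beside dowel_b. Lowering slowly.

Request:
{"method": "step_arm", "body": {
  "steps": [
    [-0.1, -0.4, 1, 0],
    [-0.1, -0.3, 2, 0],
    [0, 0.1, 2, 0],
    [0, 0.1, 2, 0],
    [0, 0.1, 2, 0],
    [0, 0, 0, 0]
  ]
}}

```text
time: 29.35
tool_pos: [0.5135, 0.2198, 0.1343]
tool_rot: [-0.012, 0.819, 0.574, -0.007]
contact_force: [-0.0, -0.7, -1.5]
gripper_width: 0.289
```

```bash
python3 -c "
from h import *
g()"
```

```text
t 29.35 along 409.3 lat 380.0 z 134.3 th -19.94 Falong 0.21 Flat -0.71 Fz -1.48 M 0.026 -0.032 tiltx,y [  1.7 -27.9] w 0.289
```

Request:
{"method": "step_arm", "body": {
  "steps": [
    [0, 0.1, 2, 0],
    [0, 0.1, 2, 0],
    [0, 0.1, 2, 0],
    [0, 0, 0, 0]
  ]
}}

```text
time: 29.75
tool_pos: [0.5134, 0.2197, 0.1277]
tool_rot: [-0.012, 0.819, 0.574, -0.008]
contact_force: [0.3, 0.1, -0.2]
gripper_width: 0.283
```

```bash
python3 -c "
from h import *
g()"
```

```text
t 29.75 along 409.3 lat 379.9 z 127.7 th -19.94 Falong 0.24 Flat 0.22 Fz -0.17 M -0.004 -0.027 tiltx,y [  1.4 -28.4] w 0.283
```

Request:
{"method": "step_arm", "body": {
  "steps": [
    [0, 0.1, 2, 0],
    [0, 0.1, 2, 0],
    [0, 0, 0, 0]
  ]
}}

```text
time: 30.05
tool_pos: [0.5134, 0.2197, 0.1233]
tool_rot: [-0.012, 0.819, 0.574, -0.008]
contact_force: [-0.4, 0.4, -0.6]
gripper_width: 0.286
```

Request:
{"method": "step_arm", "body": {
  "steps": [
    [0, 0.1, 2, 0],
    [0, 0.1, 2, 0],
    [0, 0, 0, 0]
  ]
}}

```text
time: 30.35
tool_pos: [0.5133, 0.2197, 0.1189]
tool_rot: [-0.012, 0.819, 0.574, -0.008]
contact_force: [0.8, 0.5, -0.4]
gripper_width: 0.29
```

```bash
python3 -c "
from h import *
g()"
```

```text
t 30.35 along 409.3 lat 379.8 z 118.9 th -19.94 Falong 0.58 Flat 0.71 Fz -0.44 M -0.015 0.003 tiltx,y [  1.  -29.1] w 0.29
```

Request:
{"method": "step_arm", "body": {
  "steps": [
    [0, 0.1, 2, 0],
    [0, 0.1, 2, 0],
    [0, 0, 0, 0]
  ]
}}

```text
time: 30.65
tool_pos: [0.5132, 0.2197, 0.1145]
tool_rot: [-0.012, 0.819, 0.574, -0.008]
contact_force: [0.3, -0.7, -0.5]
gripper_width: 0.291
```

Request:
{"method": "step_arm", "body": {
  "steps": [
    [0, 0.1, 2, 0],
    [0, 0.1, 2, 0],
    [0, 0, 0, 0]
  ]
}}

```text
time: 30.95
tool_pos: [0.5131, 0.2197, 0.1101]
tool_rot: [-0.013, 0.819, 0.574, -0.008]
contact_force: [0.4, -0.5, -1.9]
gripper_width: 0.287
```

```bash
python3 -c "
from h import *
g()"
```

```text
t 30.95 along 409.0 lat 379.8 z 110.1 th -19.94 Falong 0.51 Flat -0.39 Fz -1.91 M -0.004 0.076 tiltx,y [  0.8 -30.2] w 0.287
```

Request:
{"method": "step_arm", "body": {
  "steps": [
    [0, 0.1, 2, 0],
    [0, 0.1, 1.5, 0],
    [0, 0, 0, 0]
  ]
}}

```text
time: 31.25
tool_pos: [0.513, 0.2197, 0.1062]
tool_rot: [-0.013, 0.819, 0.574, -0.009]
contact_force: [-1.0, 0.2, 0.0]
gripper_width: 0.287
```

Request:
{"method": "step_arm", "body": {
  "steps": [
    [0, 0, 1.5, 0],
    [0, 0, 1.5, 0],
    [0, 0, 0, 0]
  ]
}}

```text
time: 31.55
tool_pos: [0.5129, 0.2197, 0.103]
tool_rot: [-0.013, 0.819, 0.574, -0.009]
contact_force: [-1.2, 0.2, -0.8]
gripper_width: 0.289
```

Request:
{"method": "step_arm", "body": {
  "steps": [
    [0, 0, 1, 0],
    [0, 0, 1, 0],
    [0, 0, 0.5, 0]
  ]
}}

```text
time: 31.85
tool_pos: [0.5128, 0.2198, 0.1004]
tool_rot: [-0.013, 0.819, 0.574, -0.009]
contact_force: [-1.1, 0.4, -0.1]
gripper_width: 0.29
```

```bash
python3 -c "
from h import *
g()"
```

```text
t 31.85 along 408.7 lat 379.8 z 100.4 th -19.94 Falong -1.14 Flat 0.03 Fz -0.09 M -0.079 0.189 tiltx,y [  0.6 -30.9] w 0.29
```

Request:
{"method": "step_arm", "body": {
  "steps": [
    [0, -0.2, 0.8, 0],
    [0, -0.2, 0.5, 0]
  ]
}}

```text
time: 32.05
tool_pos: [0.5128, 0.22, 0.0997]
tool_rot: [-0.013, 0.819, 0.574, -0.008]
contact_force: [-1.7, 0.4, 3.6]
gripper_width: 0.288
```

```bash
python3 -c "
from h import *
g()"
```

```text
t 32.05 along 408.6 lat 380.0 z 99.7 th -19.94 Falong -1.71 Flat -0.18 Fz 3.61 M -0.191 0.455 tiltx,y [  0.9 -30.1] w 0.288
```

Floor contact (Fz +3.6 N at exactly the height it was gripped at). Releasing.

Request:
{"method": "step_arm", "body": {
  "claw": 75,
  "steps": [
    [0, 0, 0, 0],
    [0, 0, 0, 0],
    [0, 0, 0, 0],
    [0, 0, 0, 0],
    [0, 0, 0, 0],
    [0, 0, 0, 0]
  ]
}}

```text
time: 32.65
tool_pos: [0.514, 0.22, 0.0999]
tool_rot: [-0.012, 0.819, 0.574, -0.007]
contact_force: [-0.7, 0.1, 0.7]
gripper_width: 0.75
```

Request:
{"method": "step_arm", "body": {
  "steps": [
    [0, 0, -4, 0],
    [0, -0.2, -8, 0],
    [0, -0.3, -12, 0],
    [0, -0.4, -14, 0],
    [0, -0.4, -14, 0],
    [0, -0.4, -14, 0],
    [0, -0.4, -14, 0],
    [0, -0.4, -14, 0]
  ]
}}

```text
time: 33.45
tool_pos: [0.5138, 0.2197, 0.2021]
tool_rot: [-0.012, 0.819, 0.574, -0.007]
contact_force: [0.2, 0.4, -0.3]
gripper_width: 0.749
```

Request:
{"method": "step_arm", "body": {
  "steps": [
    [0, 0, -12, 0],
    [0, 0, -8, 0],
    [0, 0, -4, 0],
    [0, 0, 0, 0],
    [0, 0, 0, 0]
  ]
}}

```text
time: 33.95
tool_pos: [0.5155, 0.2197, 0.2316]
tool_rot: [-0.011, 0.819, 0.574, -0.004]
contact_force: [-0.4, -0.2, -0.2]
gripper_width: 0.746
```

Run:
```python
from h import *
g()
s,R,p=pose();im,d=grab_frame("scene");im2,d2=grab_frame("wrist");im3,d3=grab_frame("top")
print("wrist");blobs(wcloud(d2,R,p),((.132,.16),),40,3000)
print("scene");blobs(cloud("scene",d),((.132,.16),),40,300)
print("top");blobs(cloud("top",d3),((.132,.16),),40,300)
a=cv2.resize(im[80:240,240:440],(600,480),interpolation=cv2.INTER_CUBIC);cv2.imwrite("pics/end.png",a[:,:,::-1])
```

```text
t 33.95 along 411.3 lat 380.6 z 231.6 th -19.94 Falong -0.36 Flat -0.3 Fz -0.15 M -0.016 0.002 tiltx,y [  5.3 -22.8] w 0.746
wrist
0.132 px [253. 136.] 984 mean [0.5174 0.2836 0.1456] rect [516.7 283.5] [25.1 25.3] 21.3
0.132 px [272. 218.] 933 mean [0.5089 0.2207 0.1447] rect [508.  218.9] [24.8 25.2] 83.6
0.132 px [ 25. 399.] 235 mean [0.0175 0.0609 0.1455] rect [ 9.6 61.7] [10.5 59.3] 81.0
scene
0.132 px [342. 113.] 70 mean [0.5206 0.2793 0.1427] rect [520.9 281.9] [24.9 20.3] 58.6
0.132 px [326. 125.] 83 mean [0.5099 0.2175 0.1428] rect [508.8 219. ] [23.5 23.8] 36.0
0.132 px [210. 262.] 118 mean [ 0.5188 -0.2578  0.1434] rect [ 517.6 -257.4] [25.  24.2] 63.1
0.132 px [118. 316.] 127 mean [ 0.4439 -0.4611  0.1391] rect [ 442.6 -460.8] [24.4 23.5] 17.5
top
0.132 px [356. 203.] 82 mean [ 0.5155 -0.2555  0.1445] rect [ 515.9 -255.6] [23.6 23.1] 4.8
0.132 px [436. 231.] 86 mean [ 0.442  -0.4598  0.1391] rect [ 442.7 -460.4] [24. 25.] 60.3
```

View pics/end.png

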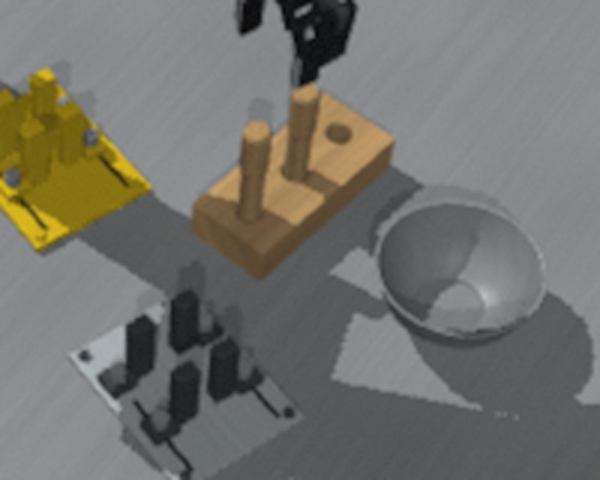

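The dowel stands upright in the near outer hole. Its top is at 145 mm, which means fully home, and is centred at (0.508, 0.219), matching the hole. The cone and dowel_b have not moved, and the gripper is clear.

```bash
python3 -c "
from plant import *
print(job_done())"
```

```text
the job is handed in; nothing more can be done
None
```

The dowel passed the gauge check and now stands fully home and released in hole_a, the stand's outer hole nearest the gauge. I handed the job in at about 34 s; the interface gives no verdict.

- **Wide gap:** it slid through with no force above the sensor noise, its foot about 7–8 mm above the plate.
- **Narrow gap:** it stopped there, and I pressed for about 1.2 s. The force readings in that time were 5.0–6.4 N along the push, with 2.8–3.8 N of upward force.
- **Setting down:** the foot touched the hole floor at 3.6 N, at the same tool height as when I gripped it.
- **Last checks:** the wrist camera puts the handle top at 145 mm (fully home) and within about 1 mm of the hole centre. The cone is within about 1 mm of its start and dowel_b within about 2 mm. In the last picture the bowl looks unmoved. I did not re-measure the spatula, but the arm never went near it.

**What disagreed:**
- **Camera disagreement:** the wrist and scene cameras differed by about 2 mm on the dowel's sideways position. I settled that by feel at the gauge and by averaging at the stand.
- **Tool lean:** the tool picked up as much as 0.03 rad of lean during fast moves and while pressing. On the way to the stand the cameras showed the dowel itself leaning about 0.045 rad, still under the 0.07 rad limit.

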